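# Drop the waiting tape core into the lever-lid bin

## Robot

A 6-joint arm with a two-finger parallel gripper is mounted at the origin on the work surface. World frame = base frame: x ahead of the robot, y to its left, z up, the work surface at z = 0. Lengths are in mm, angles in rad, forces in N, time in s.
With the tool pointing down it reaches from about 350 to 975 mm from the base axis. Payload 7.1 kg.
Tool frame: the origin (TCP) lies at the very end of the fingers, on their centre line; the grasp point (between the pads) lies 19 mm behind it; z points along the fingers, y is the direction in which the jaws open and shut (so a half turn about z gives the same grasp; the last joint's range is limited). The gripper opens to 88 mm and grips with 3 to 60 N. Pads are 20 mm wide; open, the fingers measure 115 mm over their backs; the gripper's body (75 mm by 178 mm) begins 61 mm behind the grasp point.
Start: joints at [1.283, 0.423, 1.63, -0, 1.089, -0.019], TCP at [165.953, 602.548, 222.675] pointing down, gripper open.
Joint ranges: [-3, 3], [-0.9, 2.11], [0.09, 2.58], [-1.31, 4.45], [0.11, 2.69], [-2.54, 2.54]. Speed limits (rad/s): [2.39, 2.39, 3.01, 3.14, 3.14, 3.14].

## Interface

Orientations are given as a rotation vector (axis times angle).
In Python, from workcell import readout, imaging, close_job gives the robot as it stands.
- The arm moves only by the tool carry_out, never from a script. Its argument "rows" is a list of rows, each a list of 3 entries, a list of its own where there are three numbers: the shift along the tool's x, y, z in m, then the turn, a rotation vector about the tool's x, y, z in rad, then the closure, from 0 (fully open) to 1 (shut). In form: [[[dx, dy, dz], [wx, wy, wz], hand], ...]. A call has 1 to 12 rows; each row shifts and turns the commanded pose from where the row before left it, along the tool's axes as they then stand; what a row does not reach is not made up. A row lasts 1/12 s, in which the tool goes at most 41.7 mm and 7.16 degrees, less where a joint would pass 70% of its speed; a pose out of reach is approached as far as the arm can. A call with a gripper value outside its range is refused whole. The fingers move at their own pace and stop on an object; the grip force is fixed at half the most. Time passes only in rows, so rows that do not move let the fingers close. It gives the time, the measured TCP pose, the force and the opening at its end, in the units of the state.
- readout.get_obs(): the state, without advancing time (a new reading comes with each control period).
- imaging.get_image(name): name is "scene" or "side" or "wrist"; returns the picture (384x512x3 uint8, red, green, blue); there is no depth.
- imaging.camera_params(name): a dict with "fx", "fy", "cx", "cy" (pixels), "rvec" (rotation vector, rad) and "tvec" (3), from world to camera coordinates, as OpenCV has them; the wrist camera has in their place "T_tool_cam" (4x4, takes a point from camera to tool coordinates, whose origin is the TCP and whose axes are the flange's). Camera axes: x right, y down, z forward; pixel columns grow to the right and rows downward; lengths in mm; the calibration is good to about 2 mm. A picture is of the moment at which its call begins: read the wrist's pose just before it. camera_params takes no time and is no camera call.
- close_job(): hands the job in, once; it reports no verdict.
The state is a dict: "t": time; "qpos": joint angles; "qvel": joint speeds; "joint_torque": joint torques, N m; "ee_pos": TCP position; "orientation": TCP orientation; "ft_force": force on the tool from outside, world axes, zero at the start; "moment": the same for the moment, N m; "width": finger opening in mm.
Only numpy, scipy, OpenCV 4.12 (cv2) and the standard library are available. Lean on these libraries where they do the work, as an engineer would, in place of code of your own. Each camera call takes 0.05 s, during which the arm holds its last target.

## Task

Two lever-lid bins stand on the packing bench, and an empty cardboard tape core waits in the chute of one of them. With the fingertips press that bin's lever all the way down and hold it until the core has rolled in under the raised lid, then let the lever up slowly so that the lid eases shut without slamming, and move clear. Work the lid only by its lever, do not touch the core, keep the other bin shut and leave everything else on the bench where it is.

Things in the scene. Friction and masses are not known exactly. Their poses are not given: they have to be found in the camera images.
- bin_a: Bin whose chute holds the waiting core (may stand left or right): open grey metal box 120 (x) x 150 (y) x 150 mm high, walls 5 mm, bolted down. Origin under the box's centre, on the bench. Its -x side has the lever and the lid hinge and faces roughly to the robot; its +x side has a 70 mm wide chute with 25 mm side walls, sloping down 10 degrees into the bin.
- bin_b: The second bin, the same in every way but with an empty chute. Leave it shut.
- lever_a_pad (a point): Centre of the top of bin_a's lever pad (moves with it): plate 50 (bin x) x 60 (bin y) x 8 mm on a bar towards the robot. Lever pivot in bin frame: x -65, z 100 mm; pad 160 mm out. At rest 137 mm above the bench, at bin x -221 mm, its outer edge tilted up 0.2 rad; pressed home 65 mm above the bench, x -221 mm, tilted down 0.25 rad. Clear above.
- lever_b_pad (a point): The same point on the bin_b lever, which is not to be pressed.
- lever_a (a joint): bin_a's lever angle (rad): 0 up (lid shut), grows as the pad is pressed down, 0.45 fully down at a hard stop. That is about 72 mm of downward travel at the pad, against 3 to 8 N. It comes back up by itself, fast, if let go; it follows a finger that rises slowly.
- lid_a (a joint): bin_a's lid angle (rad): 0 shut, grows as it opens, 1.0 fully open. A rod ties it to the lever: 2.2 times the lever angle. Weight and a light spring pull it shut; let go from open it slams at several rad/s. It counts as eased down if it never closes faster than 1.5 rad/s, that is the pad rising no faster than 0.1 m/s at any instant.
- lid_b (a joint): The bin_b lid angle (rad), 0 shut; the same mechanism.
- lid_a_edge (a point): Middle of the upper free edge of the lid plate of bin_a, 146 x 154 x 6 mm, lying on the rim with a 25 mm upstand at its free (+x) edge that blocks the chute. Hinge line at bin x -85, z 153 mm. Swings up towards the robot; open it reaches 295 mm above the bench and stays beyond bin x -110 mm. To be raised by the lever, not by hand.
- core: Empty cardboard tape core, a drum 56 mm across and 50 mm long, about 40 g; origin at its centre. It lies across bin_a's chute against the lid's upstand (bin x 96, z 185 mm). Once the lid is up it rolls into the bin by itself within about a second; it is in when its centre is between the walls and less than 100 mm above the bench.
- tape_roll: Bystander: clear roll of tape lying flat, 90 mm across, 48 high; origin under its centre.
- carton: Bystander: small carton 80 x 60 x 50 mm; origin under its centre.
- marker: Bystander: black marker 18 mm thick lying down, 120 to 140 mm long; origin below its middle.
- mug: Bystander: white mug 80 mm across, 90 high; origin under its centre.
- jar: Bystander: jar 70 mm across, 100 high; origin under its centre.
- screwdriver: Bystander: screwdriver lying down; origin under it.
- block: Bystander: wood block 90 x 50 x 40 mm; origin under its centre.
Mind the look-alikes: they are no part of the job. Leave any purple or yellow look-alike of the core alone.

How it is judged:
By the outcome, as a careful person would: the job done as asked, in the order asked, and still so for the second after the job is handed in, with the robot touching nothing.
It also fails if it takes over 38 s, if anything falls off the work surface, if the arm or the gripper's body presses on something with over 40 N, if the wrist force passes 120 N, or if a joint passes its speed limit or range.

## Working session

There is one attempt and no reset: what is moved stays moved. The work goes in short steps, Python scripts to look and compute and a tool call to move; the robot and the scene stay as the last step left them, time stands still between calls to the robot, and variables do not carry over. Pictures are saved under pics/ and viewed, and the job is handed in when it is done.

Besides the shell and the picture viewer there is one more tool, called in YAML: its name, and indented under it one key for each argument. carry_out: Moves the arm, as the interface text tells. Its arguments: {"type":"object","properties":{"rows":{"type":"array","items":{"type":"array"}}},"required":["rows"]}

```bash
mkdir -p pics; ls; cat > h.py <<'E'
import numpy as np,cv2
from workcell import readout, imaging
def cam(n):
    p=imaging.camera_params(n); R=cv2.Rodrigues(np.array(p["rvec"],float))[0]; t=np.array(p["tvec"],float).ravel()
    return np.array([[p["fx"],0,p["cx"]],[0,p["fy"],p["cy"]],[0,0,1.]]),R,t
def proj(n,P):
    K,R,t=cam(n); q=(K@(R@np.atleast_2d(P).T+t[:,None])).T; return q[:,:2]/q[:,2:]
def ray(n,uv,z):
    K,R,t=cam(n); d=R.T@np.linalg.inv(K)@np.array([uv[0],uv[1],1.]); c=-R.T@t
    return c+d*(z-c[2])/d[2]
def snap(n,f):
    im=imaging.get_image(n); cv2.imwrite(f,im[:,:,::-1]); return im
E
python3 - <<'E'
from h import *
o=readout.get_obs(); print(o)
for n in("scene","side"):
    snap(n,f"pics/{n}0.png"); K,R,t=cam(n); print(n,K[0,0],-R.T@t)
E
```

```text
pics
{'t': 0.0, 'qpos': array([ 1.28299639e+00,  4.23873533e-01,  1.63066895e+00, -6.74650784e-06,
        1.08858360e+00, -1.90318633e-02]), 'qvel': array([ 0.00083935,  0.00054244, -0.00094964, -0.00092279, -0.00040631,
        0.00052717]), 'joint_torque': array([-9.49722453e-04, -5.44611132e+01, -2.73669076e+01,  6.43547857e-02,
        2.26837385e-02, -1.22654583e-04]), 'ee_pos': array([165.80648006, 602.04027737, 221.88954982]), 'orientation': array([-4.20874746e-01, -3.11304160e+00,  2.38166654e-03]), 'ft_force': array([-0.34231311, -0.3533514 , -0.75633036]), 'moment': array([-0.02635277,  0.00500821, -0.02306569]), 'width': 88.00594401099028}
scene 417.5102382699541 [1285.66575733  132.29901117 1303.51066065]
side 433.84083582294954 [  431.30093065 -1025.36228742   938.43500312]
```

View pics/scene0.png

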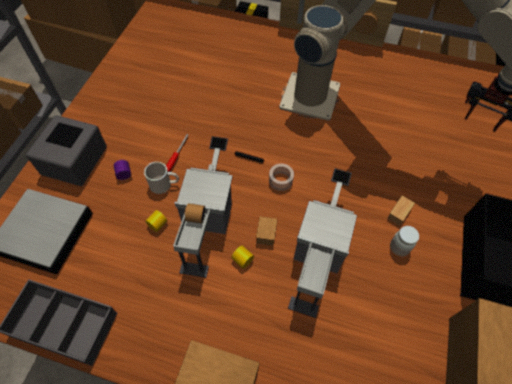

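View pics/side0.png

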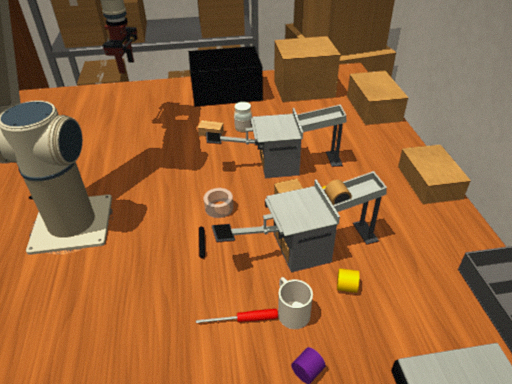

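The core (orange-brown) sits in the chute of the bin at scene (194,213) and side (337,191). That is the -y bin, with its lever pad at scene (218,144) and side (223,233). The other bin's chute is empty. The yellow drums at scene (156,221) and (242,257) and the purple one at (122,170) are the look-alikes lying on the bench. I'll confirm with enlarged crops.

```bash
python3 - <<'E'
from h import *
a=cv2.imread("pics/scene0.png")[125:285,130:260]; b=cv2.imread("pics/side0.png")[165:275,195:395]
A=cv2.resize(a,None,fx=3.4,fy=3.4,interpolation=cv2.INTER_CUBIC);cv2.imwrite("pics/ca.png",A)
B=cv2.resize(b,None,fx=4,fy=4,interpolation=cv2.INTER_CUBIC);cv2.imwrite("pics/cb.png",B)
for z in (137,): 
  for n,u in (("scene",(218,144)),("side",(223,233)),("scene",(342,177)),("side",(214,137))): print(n,u,ray(n,u,z))
E
```

```text
scene (218, 144) [ 455.87128653 -242.26462103  137.        ]
side (223, 233) [ 451.07862965 -253.12144486  137.        ]
scene (342, 177) [462.29280006 200.28064569 137.        ]
side (214, 137) [463.0050903  188.28775788 137.        ]
```

View pics/ca.png

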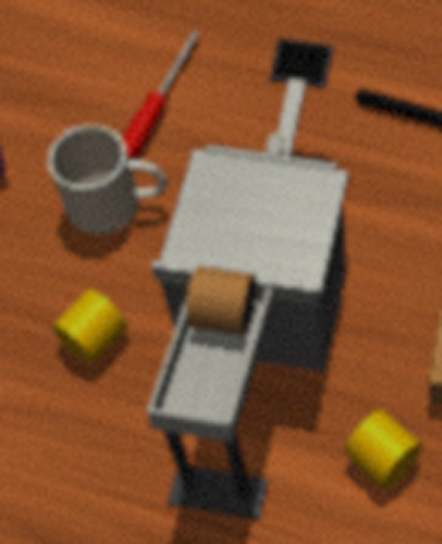

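View pics/cb.png

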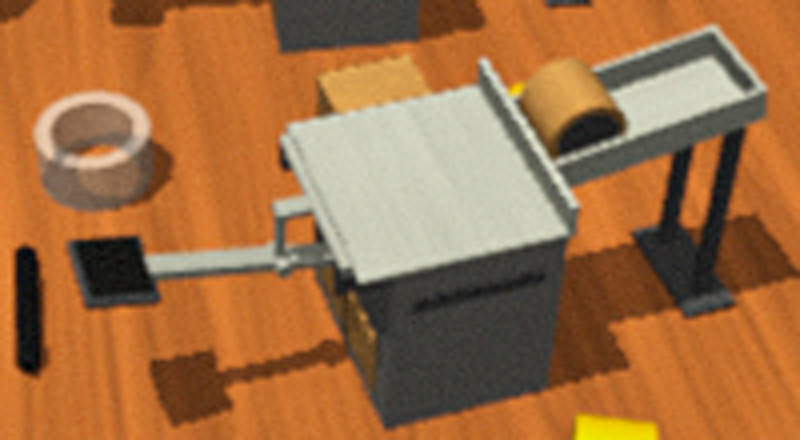

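```bash
cat > fit.py <<'E'
from h import *
from scipy.optimize import least_squares
S=lambda x,y:("scene",130+x/3.4,125+y/3.4); D=lambda x,y:("side",195+x/4,165+y/4)
pts=[((-221,0,137),S(301,61)),((-221,0,137),D(113,268)),((61,-77,180),S(153,263)),((61,77,180),S(330,290)),((61,-77,180),D(575,208)),((61,77,180),D(484,60)),((96,0,185),S(221,299)),((96,0,185),D(573,107)),((-85,-77,158),D(355,280)),((-85,77,158),D(287,130)),((-85,77,158),S(347,172))]
def f(p):
    c,s=np.cos(p[2]),np.sin(p[2]); r=[]
    for P,(n,u,v) in pts:
        W=[p[0]+c*P[0]-s*P[1],p[1]+s*P[0]+c*P[1],P[2]]
        r+=list(proj(n,W)[0]-[u,v])
    return np.array(r)
s=least_squares(f,[680,-250,0],loss="soft_l1")
p=s.x; print(p); print(np.round(f(p).reshape(-1,2),1))
c,sn=np.cos(p[2]),np.sin(p[2])
print("pad",p[0]-221*c,p[1]-221*sn)
E
python3 fit.py
```

```text
[ 6.71008025e+02 -2.15601059e+02  1.35083687e-01]
[[-1.   0. ]
 [-0.2 -1.2]
 [-1.7 -0.1]
 [-4.9 -0.7]
 [ 0.1 -1.5]
 [-0.7 -1.6]
 [-0.3  2.1]
 [ 0.7  0.2]
 [-0.2 -0.6]
 [-1.9 -2.5]
 [-0.6 -1.1]]
pad 452.0213212038035 -245.36384422592826
```

Bin_a is at about (671, -216) with yaw 0.135, and its pad is at (452, -245); the fit residuals are 1–3 px apart from one 5 px corner. I'll turn the tool to the bin's axes, close the fingers and go across high.

carry_out:
  rows:
    - [[0,0,-0.01],[0,0,-0.1],1]
    - [[0,0,-0.01],[0,0,-0.1],1]
    - [[0,0,-0.01],[0,0,-0.1],1]
    - [[0,0,-0.01],[0,0,-0.103],1]
    - [[-0.011,-0.027,0],[0,0,0],1]
    - [[-0.011,-0.027,0],[0,0,0],1]
    - [[-0.011,-0.027,0],[0,0,0],1]
    - [[-0.011,-0.027,0],[0,0,0],1]
    - [[-0.011,-0.027,0],[0,0,0],1]
    - [[-0.011,-0.027,0],[0,0,0],1]
    - [[-0.011,-0.027,0],[0,0,0],1]
    - [[-0.011,-0.027,0],[0,0,0],1]

```text
t: 1.1
ee_pos: [282.3, 398.8, 262.4]
orientation: [0.211, -3.134, 0.001]
ft_force: [0.2, -0.3, -0.3]
width: 11.3
```

carry_out:
  rows:
    - [[-0.011,-0.027,0],[0,0,0],1]
    - [[-0.011,-0.027,0],[0,0,0],1]
    - [[-0.011,-0.027,0],[0,0,0],1]
    - [[-0.011,-0.027,0],[0,0,0],1]
    - [[-0.011,-0.027,0],[0,0,0],1]
    - [[-0.011,-0.027,0],[0,0,0],1]
    - [[-0.011,-0.027,0],[0,0,0],1]
    - [[-0.011,-0.027,0],[0,0,0],1]
    - [[0,-0.03,0],[0,0,0],1]
    - [[0,-0.03,0],[0,0,0],1]
    - [[0,-0.03,0],[0,0,0],1]
    - [[0,-0.03,0],[0,0,0],1]

```text
t: 2.1
ee_pos: [413.9, 77.6, 262.5]
orientation: [0.211, -3.134, 0.0]
ft_force: [-0.5, 0.5, -0.3]
width: 0.8
```

carry_out:
  rows:
    - [[0,-0.03,0],[0,0,0],1]
    - [[0,-0.03,0],[0,0,0],1]
    - [[0,-0.03,0],[0,0,0],1]
    - [[0,-0.03,0],[0,0,0],1]
    - [[0,-0.03,0],[0,0,0],1]
    - [[0,-0.03,0],[0,0,0],1]
    - [[0,-0.03,0],[0,0,0],1]
    - [[0,-0.03,0],[0,0,0],1]
    - [[0,-0.02,0],[0,0,0],1]
    - [[0,0,0],[0,0,0],1]
    - [[0,0,0],[0,0,0],1]

```text
t: 3.02
ee_pos: [448.6, -179.0, 262.2]
orientation: [0.207, -3.134, -0.001]
ft_force: [-0.7, 0.4, 0.0]
width: 0.3
```

carry_out:
  rows:
    - [[0.002,-0.022,0.015],[0,0,0],1]
    - [[0.002,-0.022,0.02],[0,0,0],1]
    - [[0.002,-0.022,0.02],[0,0,0],1]
    - [[0,0,0.02],[0,0,0],1]
    - [[0,0,0.015],[0,0,0],1]
    - [[0,0,0],[0,0,0],1]

```text
t: 3.52
ee_pos: [449.8, -242.5, 169.8]
orientation: [0.211, -3.129, -0.006]
ft_force: [-0.4, -0.4, -0.1]
width: 0.9
```

```bash
python3 - <<'E'
from h import *
o=readout.get_obs(); print(o["t"],o["ee_pos"],o["ft_force"],o["qpos"])
ims=[snap(n,f"pics/{n}1.png") for n in("scene","side")]
a=ims[0][90:240,150:300,::-1]; b=ims[1][140:290,170:320,::-1]
cv2.imwrite("pics/c1.png",cv2.resize(np.hstack([a,b]),None,fx=2.6,fy=2.6,interpolation=cv2.INTER_CUBIC))
for n in ("scene","side"): print(n,proj(n,o["ee_pos"]))
E
```

```text
3.5167 [ 449.84561602 -242.54005747  169.76098393] [-0.39984336 -0.37869597 -0.14723959] [-5.17942113e-01  3.33662283e-01  1.91677500e+00  3.59591230e-04
  8.97418303e-01 -2.22371664e+00]
scene [[217.91714463 136.82587707]]
side [[221.24598874 220.98643253]]
```

View pics/c1.png

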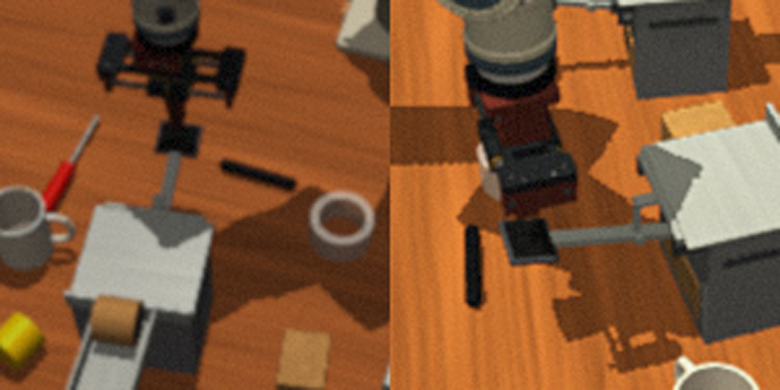

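The closed fingertips are right above bin_a's pad: the pad is at crop (178,137) in scene and (530,240) in side. Next I press it down.

carry_out:
  rows:
    - [[0,0,0.01],[0,0,0],1]
    - [[0,0,0.01],[0,0,0],1]
    - [[0,0,0.006],[0,0,0],1]
    - [[0,0,0.006],[0,0,0],1]
    - [[0,0,0.006],[0,0,0],1]
    - [[0,0,0.006],[0,0,0],1]

```text
t: 4.12
ee_pos: [451.6, -244.8, 128.3]
orientation: [0.211, -3.134, -0.0]
ft_force: [-2.0, 0.6, 3.7]
width: 0.2
```

carry_out:
  rows:
    - [[0,0,0.006],[0,0,0],1]
    - [[0,0,0.006],[0,0,0],1]
    - [[0,0,0.006],[0,0,0],1]
    - [[0,0,0.006],[0,0,0],1]
    - [[0,0,0.006],[0,0,0],1]
    - [[0,0,0.006],[0,0,0],1]
    - [[0,0,0.006],[0,0,0],1]

```text
t: 4.7
ee_pos: [452.3, -244.9, 86.2]
orientation: [-0.21, 3.134, -0.0]
ft_force: [-0.3, 1.1, 3.8]
width: 0.8
```

carry_out:
  rows:
    - [[0,0,0.005],[0,0,0],1]
    - [[0,0,0.005],[0,0,0],1]
    - [[0,0,0.004],[0,0,0],1]
    - [[0,0,0.002],[0,0,0],1]
    - [[0,0,0.002],[0,0,0],1]
    - [[0,0,0],[0,0,0],1]

```text
t: 5.2
ee_pos: [451.9, -244.9, 68.4]
orientation: [0.211, -3.134, 0.0]
ft_force: [0.9, -1.4, 3.6]
width: 0.7
```

carry_out:
  rows:
    - [[0,0,0.001],[0,0,0],1]
    - [[0,0,0.001],[0,0,0],1]
    - [[0,0,0.001],[0,0,0],1]
    - [[0,0,0],[0,0,0],1]

```text
t: 5.53
ee_pos: [452.3, -245.0, 66.8]
orientation: [-0.21, 3.134, -0.001]
ft_force: [-2.0, 1.6, 16.4]
width: 0.5
```

The force has risen to 16 N, so the lever is on its stop. I'll hold it there.

carry_out:
  rows:
    - [[0,0,0.0005],[0,0,0],1]
    - [[0,0,0],[0,0,0],1]
    - [[0,0,0],[0,0,0],1]
    - [[0,0,0],[0,0,0],1]
    - [[0,0,0],[0,0,0],1]
    - [[0,0,0],[0,0,0],1]
    - [[0,0,0],[0,0,0],1]
    - [[0,0,0],[0,0,0],1]
    - [[0,0,0],[0,0,0],1]
    - [[0,0,0],[0,0,0],1]
    - [[0,0,0],[0,0,0],1]
    - [[0,0,0],[0,0,0],1]

```text
t: 6.53
ee_pos: [452.3, -245.0, 66.7]
orientation: [-0.21, 3.133, -0.001]
ft_force: [-2.9, 2.8, 19.7]
width: 0.1
```

```bash
python3 - <<'E'
from h import *
o=readout.get_obs(); print(o["t"],o["ee_pos"],o["ft_force"])
ims=[snap(n,f"pics/{n}2.png") for n in("scene","side")]
a=ims[0][120:270,150:300,::-1]; b=ims[1][140:290,230:380,::-1]
cv2.imwrite("pics/c2.png",cv2.resize(np.hstack([a,b]),None,fx=2.6,fy=2.6,interpolation=cv2.INTER_CUBIC))
E
```

```text
6.5333 [ 452.28015295 -244.96057619   66.70928139] [-2.94906842  2.84347614 19.68308587]
```

View pics/c2.png

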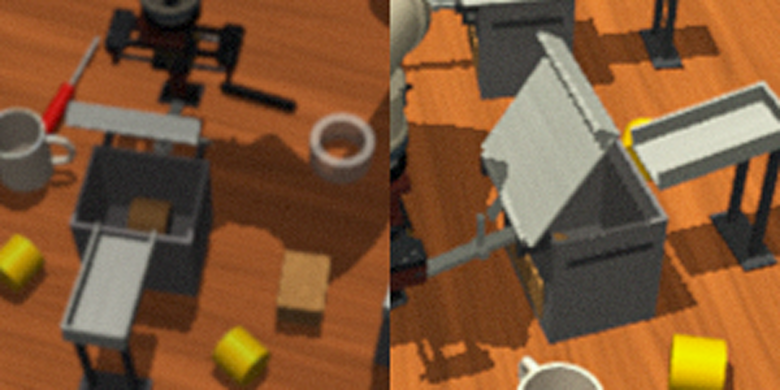

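The lid is up and the chute is empty. The core lies on the bin floor at crop (150,215) in the scene view. Now I'll let the lever up slowly at about 36 mm/s.

carry_out:
  rows:
    - [[0,0,-0.001],[0,0,0],1]
    - [[0,0,-0.001],[0,0,0],1]
    - [[0,0,-0.002],[0,0,0],1]
    - [[0,0,-0.003],[0,0,0],1]
    - [[0,0,-0.003],[0,0,0],1]
    - [[0,0,-0.003],[0,0,0],1]
    - [[0,0,-0.003],[0,0,0],1]
    - [[0,0,-0.003],[0,0,0],1]
    - [[0,0,-0.003],[0,0,0],1]
    - [[0,0,-0.003],[0,0,0],1]
    - [[0,0,-0.003],[0,0,0],1]
    - [[0,0,-0.003],[0,0,0],1]

```text
t: 7.63
ee_pos: [451.8, -244.7, 96.5]
orientation: [0.211, -3.134, -0.0]
ft_force: [-1.9, -0.3, 2.5]
width: 0.5
```

carry_out:
  rows:
    - [[0,0,-0.003],[0,0,0],1]
    - [[0,0,-0.003],[0,0,0],1]
    - [[0,0,-0.003],[0,0,0],1]
    - [[0,0,-0.003],[0,0,0],1]
    - [[0,0,-0.003],[0,0,0],1]
    - [[0,0,-0.003],[0,0,0],1]
    - [[0,0,-0.003],[0,0,0],1]
    - [[0,0,-0.003],[0,0,0],1]
    - [[0,0,-0.003],[0,0,0],1]
    - [[0,0,-0.003],[0,0,0],1]
    - [[0,0,-0.003],[0,0,0],1]
    - [[0,0,-0.003],[0,0,0],1]

```text
t: 8.63
ee_pos: [452.3, -245.1, 132.7]
orientation: [-0.211, 3.134, -0.001]
ft_force: [2.5, 0.2, 1.4]
width: 0.9
```

carry_out:
  rows:
    - [[0,0,-0.002],[0,0,0],1]
    - [[0,0,-0.002],[0,0,0],1]
    - [[0,0,-0.002],[0,0,0],1]
    - [[0,0,-0.002],[0,0,0],1]
    - [[0,0,-0.002],[0,0,0],1]
    - [[0,0,-0.002],[0,0,0],1]
    - [[0,0,-0.002],[0,0,0],1]
    - [[0,0,-0.002],[0,0,0],1]
    - [[0,0,-0.002],[0,0,0],1]
    - [[0,0,-0.002],[0,0,0],1]
    - [[0,0,-0.002],[0,0,0],1]
    - [[0,0,-0.002],[0,0,0],1]

```text
t: 9.63
ee_pos: [451.9, -244.8, 156.4]
orientation: [0.211, -3.134, -0.0]
ft_force: [1.3, 0.4, -0.5]
width: 0.6
```

Free of the pad. I'll raise clear and check.

carry_out:
  rows:
    - [[0,0,-0.015],[0,0,0],1]
    - [[0.008,0,-0.025],[0,0,0],1]
    - [[0.008,0,-0.025],[0,0,0],1]
    - [[0.008,0,-0.025],[0,0,0],1]
    - [[0.008,0.02,-0.01],[0,0,0],1]
    - [[0,0.02,0],[0,0,0],1]
    - [[0,0.02,0],[0,0,0],1]
    - [[0,0.02,0],[0,0,0],1]
    - [[0,0.01,0],[0,0,0],1]
    - [[0,0,0],[0,0,0],1]
    - [[0,0,0],[0,0,0],1]
    - [[0,0,0],[0,0,0],1]

```text
t: 10.63
ee_pos: [408.6, -160.5, 256.3]
orientation: [-0.211, 3.134, -0.001]
ft_force: [0.4, -0.3, -0.9]
width: 0.6
```

```bash
python3 - <<'E'
from h import *
o=readout.get_obs(); print(o["t"],o["ee_pos"],o["ft_force"])
ims=[snap(n,f"pics/{n}3.png") for n in("scene","side")]
cv2.imwrite("pics/c3.png",cv2.resize(np.hstack([i[80:300,110:430,::-1] if k==0 else i[80:300,150:470,::-1] for k,i in enumerate(ims)]),None,fx=1.25,fy=1.25,interpolation=cv2.INTER_CUBIC))
for n,i in zip(("scene","side"),ims):
    d=cv2.absdiff(i[:,:,::-1],cv2.imread(f"pics/{n}0.png")).max(2); cv2.imwrite(f"pics/d_{n}.png",d)
cv2.imwrite("pics/d3.png",np.minimum(255,3*np.hstack([cv2.resize(cv2.imread(f"pics/d_{n}.png"),(400,300)) for n in("scene","side")]).astype(int)).astype(np.uint8))
E
```

```text
10.6333 [ 408.56438766 -160.52467089  256.27910993] [ 0.37725931 -0.30553904 -0.91973899]
```

View pics/c3.png

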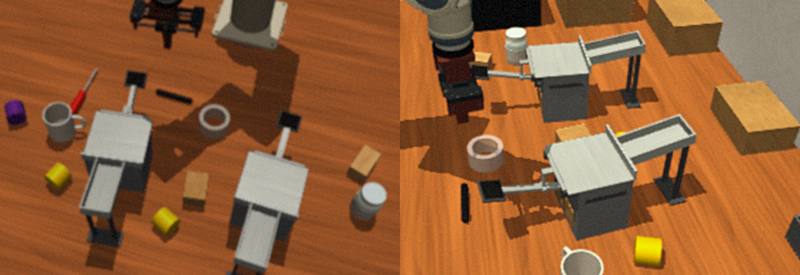

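View pics/d3.png

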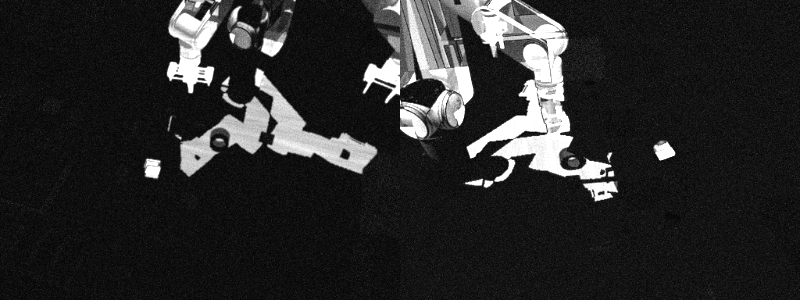

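Both lids are shut and the core is gone from the chute, at crop (100,185). Apart from the arm and its shadow, the difference image shows no change: the bystanders and the other bin haven't moved.

```bash
python3 -c "
from workcell import close_job
print(close_job())"
```

```text
the job is handed in; nothing more can be done
None
```

The job is done and handed in at about 10.7 s of the 38 s allowed.

- **Press:** I pressed the lever of the bin with the waiting core (the -y one) down to its stop with closed fingertips. The force there was 16–20 N.
- **Core:** I held the lever about 1.3 s. The pictures then showed the lid up, the chute empty and the core on the bin floor.
- **Release:** I let the lever up at about 36 mm/s at most, under the 100 mm/s limit. The pad was under the fingertips near the top of its travel, and I then raised the arm clear. The lid's closing speed itself was not measured.
- **Last checks:** Both lids are shut. Comparing pictures from before and after, only the arm, its shadow and the core had changed. The wrist force was below 1 N, so the robot was touching nothing. The core can't be seen now that the lid is shut.

No checks failed. When I located the bin, one lid corner was about 5 pixels off the fit, but the rest agreed within about 3 and the fingertips landed on the pad.

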